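# Put three laundry supplies back on their own drip trays

## Task

The jar, the tin and the flask on the folding counter have been put back on each other's drip trays. Using the empty rubber mat to set one of them down in the meantime, move each to the tray of its own shape - round jar in the round tray, square tin in the square tray, oblong flask in the oblong tray - standing in the middle, with the tin's and the flask's sides in line with their trays' sides. Keep them upright throughout, and leave the coin dish, brush and dog figurine where they are.

Things in the scene. Friction and masses are not known exactly. Their poses are not given: they have to be found in the camera images.
- jar: Round white plastic jar of scent beads with a flat white screw lid as wide as the jar, a thin grey line under it: upright cylinder 60 mm in diameter, 105 mm high, rigid, about 0.35 kg. Origin: centre of its underside; z up.
- tin: Square white-painted metal tin, 56 x 56 mm in plan, 108 mm high, flat top with a round bare-metal disc, 38 mm wide, flush in it, and a dark band around it near the top, about 0.3 kg. Origin: centre of its underside; x and y square to its sides; z up.
- flask: Oblong white plastic flask, body 84 mm long (x) by 46 mm wide (y) by 92 mm high, with a grey round cap 30 mm in diameter and 22 mm high in the middle of its top (114 mm overall), about 0.4 kg. Origin: centre of its underside; z up.
- round_tray: Round grey drip tray, the jar's own place, fixed to the counter: 120 mm outer diameter, rim 4 mm thick and 10 mm high, floor 4 mm thick. Origin: centre of its underside, at counter height (the floor is 4 mm above it); z up.
- square_tray: Square grey drip tray, the tin's own place, fixed to the counter: 106 x 106 mm outside, rim 4 mm thick and 10 mm high, floor 4 mm thick. Origin: centre of its underside, at counter height; x and y square to its sides; z up.
- oblong_tray: Oblong grey drip tray, the flask's own place, fixed to the counter: 146 mm long (x) by 98 mm wide (y) outside, rim 4 mm thick and 10 mm high, floor 4 mm thick. Origin: centre of its underside, at counter height; z up.
- rubber_mat: Black ribbed rubber mat, flat, without a rim, 130 x 130 mm, 4 mm thick, fixed to the counter, empty at the start: the spare spot. Origin: centre of its underside, at counter height; z up.
- coin_dish: Bystander, loose: small white ceramic dish with two coins, 68 mm in diameter at the rim, 24 mm high. Origin: centre of its underside.
- brush: Bystander, loose: clothes brush lying bristles down, wooden back, 120 mm (x) by 42 mm (y), 32 mm high. Origin: centre of its underside.
- dog: Bystander, loose: white ceramic figurine of a long low dog, 130 mm long (x, head to +x), about 35 mm wide, 60 mm high. Origin: on the surface under the middle of its body.
Not all that is in view belongs to the job. Leave any turquoise look-alike of the round_tray alone.

How it is judged (in metres and radians):
On the way:
1. one of the three containers stands on the rubber mat, let go and at rest (((horizontal distance between jar and rubber_mat below 0.04 m and z of jar in the frame of rubber_mat below 0.009 m and angle between jar's own z axis and vertical below 0.1 rad and linear speed of jar below 0.02 m/s and angular speed of jar below 0.2 rad/s and contact force between the fingers and jar below 0.2 N) or (horizontal distance between tin and rubber_mat below 0.04 m and z of tin in the frame of rubber_mat below 0.009 m and angle between tin's own z axis and vertical below 0.1 rad and linear speed of tin below 0.02 m/s and angular speed of tin below 0.2 rad/s and contact force between the fingers and tin below 0.2 N) or (horizontal distance between flask and rubber_mat below 0.04 m and z of flask in the frame of rubber_mat below 0.009 m and angle between flask's own z axis and vertical below 0.1 rad and linear speed of flask below 0.02 m/s and angular speed of flask below 0.2 rad/s and contact force between the fingers and flask below 0.2 N))), for 0.2 s.
At the end, for the whole second after the job is handed in: Jar, tin and flask stand upright (0.1 rad) and at rest on the floor of their own round, square and oblong tray, within 15 mm of its centre; the flask's length is along its tray's within 0.3 rad, and the tin's sides are parallel to its tray's within 0.3 rad (horizontal distance between jar and round_tray below 0.015 m and z of jar in the frame of round_tray below 0.009 m and angle between each of jar, tin, flask's own z axis and vertical below 0.1 rad and linear speed of each of jar, tin, flask below 0.02 m/s and angular speed of each of jar, tin, flask below 0.2 rad/s and horizontal distance between tin and square_tray below 0.015 m and z of tin in the frame of square_tray below 0.009 m and horizontal distance between flask and oblong_tray below 0.015 m and z of flask in the frame of oblong_tray below 0.009 m and angle between the x axis of flask and the x axis of oblong_tray, either way round below 0.3 rad and (angle between the x axis of tin and the x axis of square_tray, either way round below 0.3 rad or angle between the x axis of tin and the y axis of square_tray, either way round below 0.3 rad)); the robot touches nothing.
It fails at once if the jar, tin or flask is tipped by more than 0.5 rad (angle between any of jar, tin, flask's own z axis and vertical above 0.5 rad).
It fails at once if the coin dish is moved by more than 25 mm (distance of coin_dish from where it was at the start of the episode above 0.025 m).
It fails at once if the brush is moved by more than 25 mm (distance of brush from where it was at the start of the episode above 0.025 m).
It fails at once if the dog figurine is moved by more than 25 mm (distance of dog from where it was at the start of the episode above 0.025 m).
It also fails if it takes over 112 s, if anything falls off the work surface, if the arm or the gripper's body presses on something with over 40 N, if the wrist force passes 120 N, or if a joint passes its speed limit or range.

## Robot

A 6-joint arm with a two-finger parallel gripper is mounted at the origin on the work surface. World frame = base frame: x ahead of the robot, y to its left, z up, the work surface at z = 0. Lengths are in mm, angles in rad, forces in N, time in s.
With the tool pointing down it reaches from about 300 to 775 mm from the base axis. Payload 14.6 kg.
Tool frame: the origin (TCP) lies midway between the tips of the shut fingers; the grasp point (between the pads) lies behind it (manip.grip_depth is the z of the grasp point in the tool frame, in mm); z points along the fingers, y is the line along which they close (so a half turn about z gives the same grasp; the last joint's range is limited). The gripper opens to 94 mm and grips with 3 to 60 N. Pads are 16 mm wide; open, the fingers measure 119 mm over their backs; the gripper's body (75 mm by 177 mm) begins 78 mm behind the grasp point.
Start: joints at [-1.205, 0.3, 1.521, -0, 1.321, -0.067], TCP at [230.67, -499.28, 205.446] pointing down, gripper open.
Joint ranges: [-3.03, 3.03], [-0.79, 2.21], [0.23, 2.52], [-1.04, 4.18], [0, 3.07], [-2.55, 2.55]. Speed limits (rad/s): [2.22, 2.22, 2.57, 3.14, 3.14, 3.14].

## Interface

Orientations are given as [roll, pitch, yaw] about the fixed x, y, z axes, in that order (R = Rz(yaw) Ry(pitch) Rx(roll)).
In Python, from cell import manip gives the robot as it stands.
- The arm moves only by the shell command python3 -m creep 'ROWS' [OPENING] [FORCE]. ROWS is a JSON object with one list for each field, all of the same length, 1 to 5, a row being the entries at one place: tx, ty, tz (the shift in a scale on which 1.0 is 200 mm), wx, wy, wz (a rotation vector in normalised numbers (1 is 4 rad)); each row is the pose to reach, as a shift and turn from the pose commanded when the command began, along the tool's axes at that moment; what a row does not reach only later rows make up. A row lasts 1/10 s, in which the tool goes at most 50 mm and 0.15 rad, less where a joint would pass 70% of its speed; a pose out of reach is approached as far as the arm can. OPENING is the finger opening in mm, set as the command begins (- or left out keeps the last). The fingers move at their own pace and stop on an object; FORCE is the grip in N (left out, the last holds). Time passes only in rows, so rows that do not move let the fingers close. It prints the time, the measured TCP pose, the force, the opening and the grip force at its end. No shift or turn number may pass 1 either way. Input that does not fit is refused with a message, and nothing moves.
- manip.read_state(): the state, without advancing time (a new reading comes with each control period).
- manip.camera(name): name is "scene" or "side" or "wrist"; returns (picture, depth): 400x640x3 uint8, red, green, blue; 400x640 float32, mm along the optical axis (not along the pixel's ray), 0 where there is no reading.
- manip.camera_info(name): a dict with "K" (3x3 intrinsics, pixels), "dist" ([k1, k2, p1, p2, k3] as OpenCV has them; the pictures are not rectified), "rvec" (rotation vector, rad) and "tvec" (3), from world to camera coordinates, as OpenCV has them; the wrist camera has in their place "mount" (4x4, takes a point from camera to tool coordinates, whose origin is the TCP and whose axes are the flange's). Camera axes: x right, y down, z forward; pixel columns grow to the right and rows downward; lengths in mm; the calibration is good to about 2 mm. A picture is of the moment at which its call begins: read the wrist's pose just before it. camera_info takes no time and is no camera call.
- manip.sign_off(): hands the job in; it is judged then, once.
The state is a dict: "clock": time; "joints": joint angles; "qd": joint speeds; "effort": joint torques, N m; "eef_pos": TCP position; "eef_rot": TCP orientation; "wrist_force": force on the tool from outside, world axes, zero at the start; "moment": the same for the moment, N m; "finger_gap": finger opening in mm; "finger_force": force on a finger pad.
Only numpy, scipy, OpenCV 4.12 (cv2) and the standard library are available. Lean on these libraries where they do the work, as an engineer would, in place of code of your own. Each camera call takes 0.05 s, during which the arm holds its last target. There are 200 camera calls.

## Working session

There is one attempt and no reset: what is moved stays moved. The work goes in short steps, Python scripts to look and compute and a shell command to move; the robot and the scene stay as the last step left them, time stands still between calls to the robot, and variables do not carry over. Pictures are saved under pics/ and viewed, at most 14 in all, crops included, and the job is handed in when it is done.

```bash
ls; mkdir -p pics; python3 - <<'E'
from cell import manip
import cv2,numpy as np
print(manip.grip_depth, manip.read_state())
for n in ("scene","side"):
    p,d=manip.camera(n); cv2.imwrite(f"pics/{n}0.png",p[:,:,::-1]); np.save(f"pics/{n}0.npy",d)
    print(n,manip.camera_info(n))
print(manip.camera_info("wrist"))
E
```

```text
pics
-18.8 {'clock': 0.0, 'joints': array([-1.20459659e+00,  3.00453892e-01,  1.52158638e+00, -1.15869956e-05,
        1.32071101e+00, -6.66402376e-02]), 'qd': array([-4.42964567e-04,  1.36723418e-04,  6.64212365e-04, -3.79102337e-05,
       -3.61474242e-04,  9.10084306e-04]), 'effort': array([ 1.00598871e-03, -5.31800330e+01, -3.52738130e+01,  7.08859228e-02,
        2.43563071e-02, -1.23490154e-04]), 'eef_pos': array([ 230.57600829, -499.0387248 ,  204.89353166]), 'eef_rot': array([-3.14043585e+00, -6.59561140e-05,  4.32842814e-01]), 'wrist_force': array([-0.12980237,  0.37911812, -0.712066  ]), 'moment': array([-0.00260342, -0.03032244,  0.01105165]), 'finger_force': 0.0, 'finger_gap': 94.14965697479523}
scene {'K': array([[416.2350653 ,   0.        , 322.17071017],
       [  0.        , 416.2350653 , 199.50042659],
       [  0.        ,   0.        ,   1.        ]]), 'dist': array([-0.02109271,  0.        ,  0.        ,  0.        ,  0.        ]), 'rvec': array([ 2.1265964 ,  1.67058665, -0.42631734]), 'tvec': array([ -81.81824529, -422.63322108, 1096.19963305])}
side {'K': array
[... 235 characters left out ...]
array([ 0.34925034, -2.76279275,  1.2559205 ]), 'tvec': array([469.58223724, 131.97918048, 804.66642112])}
{'K': array([[306.13605856,   0.        , 318.08050076],
       [  0.        , 306.13605856, 201.79567778],
       [  0.        ,   0.        ,   1.        ]]), 'dist': array([-0.05318743,  0.        ,  0.        ,  0.        ,  0.        ]), 'mount': array([[ 1.37395028e-03, -9.58970757e-01, -2.83501674e-01,
         8.27257997e+01],
       [ 9.99999045e-01,  1.36017536e-03,  2.45432691e-04,
        -2.12845061e-01],
       [ 1.50249218e-04, -2.83501741e-01,  9.58971710e-01,
        -1.80042990e+02],
       [ 0.00000000e+00,  0.00000000e+00,  0.00000000e+00,
         1.00000000e+00]])}
```

View pics/scene0.png

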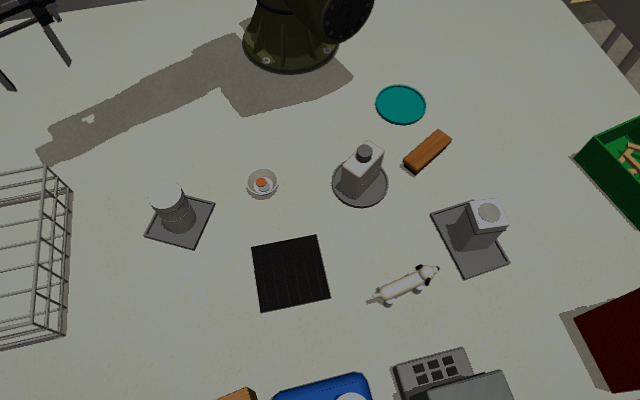

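View pics/side0.png

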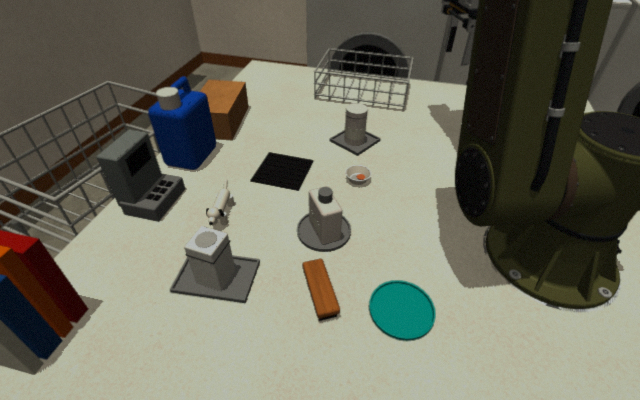

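The jar stands in the square tray (scene 178,215), the flask in the grey round tray (360,180) and the tin in the oblong tray (475,240). The mat is at (290,273). The turquoise round look-alike at (400,105) is not grey, so I leave it alone.

```bash
cat > h.py <<'E'
import numpy as np,cv2
from scipy.spatial.transform import Rotation as R
from cell import manip
def T_cam(name,st=None):
    "camera -> world 4x4"
    i=manip.camera_info(name)
    T=np.eye(4)
    if name=="wrist":
        T[:3,:3]=R.from_euler('xyz',st['eef_rot']).as_matrix(); T[:3,3]=st['eef_pos']
        return T@i['mount']
    Rm=cv2.Rodrigues(i['rvec'])[0]; T[:3,:3]=Rm.T; T[:3,3]=-Rm.T@i['tvec']; return T
def cloud(name,d,st=None):
    i=manip.camera_info(name); h,w=d.shape
    uv=np.stack(np.meshgrid(np.arange(w),np.arange(h)),-1).reshape(-1,1,2).astype(np.float32)
    n=cv2.undistortPoints(uv,i['K'],i['dist']).reshape(-1,2)
    P=np.c_[n,np.ones(len(n))]*d.reshape(-1,1)
    T=T_cam(name,st); P=P@T[:3,:3].T+T[:3,3]; P[d.reshape(-1)==0]=np.nan
    return P.reshape(h,w,3)
def rect(P):
    (c,s,a)=cv2.minAreaRect(P[:,:2].astype(np.float32)); return np.round(c,1),np.round(s,1),round(a,1)
E
python3 - <<'E'
from h import *
C=[];I=[]
for n in("scene","side"):
    c=cloud(n,np.load(f"pics/{n}0.npy")); im=cv2.imread(f"pics/{n}0.png")
    if n=="scene":
        for nm,(u,v) in dict(jar=(167,190),tin=(488,212),flask=(364,152),mat=(290,273),dish=(262,184),brush=(428,152),dog=(400,284),turq=(400,105),table=(330,235)).items(): print(nm,c[v,u].round(1))
    C.append(c.reshape(-1,3));I.append(im.reshape(-1,3))
# top-down colour/height map, 1 px = 1.25 mm, x down, y right
x0,y0,s=150,-450,1.25
out=[]
for P,im in zip(C,I):
    o=np.zeros((520,720,3),np.uint8)
    k=np.isfinite(P[:,0])&(P[:,2]>-15)&(P[:,2]<200); P=P[k];im=im[k]; od=np.argsort(P[:,2]);P=P[od];im=im[od]
    r=((P[:,0]-x0)/s).astype(int);q=((P[:,1]-y0)/s).astype(int);k=(r>=0)&(r<520)&(q>=0)&(q<720)
    for a in(0,1):
        for b in (0,1): o[np.clip(r[k]+a,0,519),np.clip(q[k]+b,0,719)]=im[k]
    out.append(o)
cv2.imwrite("pics/top.png",cv2.resize(np.vstack(out),(576,600*1) if 0 else (432,600)))
cv2.imwrite("pics/topA.png",out[0])
E
```

```text
jar [ 463.5 -317.   108.1]
tin [641.  224.4 109.8]
flask [472.4  47.6 117.3]
mat [ 629.4 -132.7    1.1]
dish [ 427.3 -150.4    6.6]
brush [447.7 205.1  32.9]
dog [709.9  50.1  43.7]
turq [285.6 203.7   3.5]
table [570.6 -40.1  -0.7]
```

View pics/topA.png

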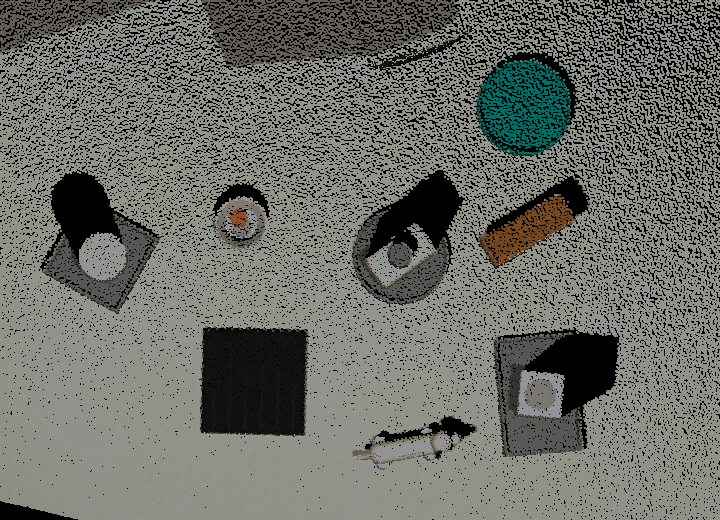

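Top-down view (x down, y right, 1.25 mm/px). The jar is at (103,257), the flask at (400,257), the tin at (542,393) and the mat at (255,381). The square tray is rotated about 30°, and the round and oblong trays are clearly visible. Next I fit each one.

```bash
python3 - <<'E'
from h import *
c={n:cloud(n,np.load(f"pics/{n}0.npy")).reshape(-1,3) for n in("scene","side")}
im={n:cv2.imread(f"pics/{n}0.png").reshape(-1,3).astype(int) for n in c}
def sel(n,x,y,r,z0,z1):
    P=c[n]; return (np.hypot(P[:,0]-x,P[:,1]-y)<r)&(P[:,2]>z0)&(P[:,2]<z1)
for n in c:
    print(n)
    for nm,a in dict(jar=(470,-320,60,100,125),tin=(641,226,60,104,125),flask=(470,50,65,88,97),cap=(470,50,65,108,130),mat=(628,-132,110,-10,10),dish=(425,-150,60,15,40),brush=(435,217,90,20,50),dog=(700,70,100,15,90)).items():
        m=sel(n,*a)
        if nm=="mat": m&=im[n].max(1)<60
        P=c[n][m]
        if len(P)<5: print(nm,"none");continue
        print(nm,len(P),*rect(P),"z",np.median(P[:,2]).round(1),"circ",[np.round(q,1) for q in cv2.minEnclosingCircle(P[:,:2].astype(np.float32))])
    for nm,a in dict(sq=(470,-326,100,6,14),rnd=(466,56,75,6,14),obl=(641,226,110,6,14)).items():
        P=c[n][sel(n,*a)]; print(nm,len(P),*rect(P),"circ",[np.round(q,1) for q in cv2.minEnclosingCircle(P[:,:2].astype(np.float32))])
E
```

```text
scene
jar 839 [ 471.3 -321.7] [58.8 60.3] 84.8 z 108.1 circ [array([ 470.8, -322.7]), np.float64(30.9)]
tin 971 [643.  224.1] [56.8 56.7] 84.6 z 111.0 circ [array([643.3, 223.7]), np.float64(37.7)]
flask 610 [468.8  49.6] [46.5 83.6] 35.9 z 94.6 circ [array([469.1,  49.6]), np.float64(44.8)]
cap 195 [469.1  49.7] [28.7 29.1] 43.4 z 116.9 circ [array([468.7,  50.3]), np.float64(15.5)]
mat 4519 [ 626.8 -133.8] [129.3 131.1] 88.4 z 3.3 circ [array([ 626.3, -133.4]), np.float64(90.6)]
dish 302 [ 428.9 -148.3] [66.  65.5] 50.4 z 21.6 circ [array([ 429.5, -149.2]), np.float64(34.7)]
brush 942 [436.5 209.3] [ 43.1 120.6] 31.1 z 30.9 circ [array([437.8, 209.2]), np.float64(61.3)]
dog 1094 [709.4  61.5] [ 40.1 133.9] 9.3 z 42.3 circ [array([709.8,  61.6]), np.float64(67.0)]
sq 474 [ 468.6 -324.7] [108.5 108. ] 60.4 circ [array([ 469.2, -324.3]), np.float64(74.6)]
rnd 316 [475.9  46.8] [119.3 105.8] 60.9 circ [array([469.1,  50.5]), np.float64(61.0)]
obl 564 [642.4 221.3] [148.7 100.7] 5.7 circ [array([643.2, 221.4]), np.float64(87.2)]
side
jar 239 [ 471.3 -320.7] [57.4 60.2] 38.1 z 108.9 circ
[... 283 characters left out ...]
rc [array([469.2,  51. ]), np.float64(15.3)]
mat 1481 [ 627.1 -131.9] [130.6 129.7] 88.5 z 4.4 circ [array([ 627.4, -132.2]), np.float64(89.2)]
dish 196 [ 430.3 -148.7] [64.4 64.1] 15.6 z 21.4 circ [array([ 429.2, -149.7]), np.float64(34.5)]
brush 1326 [438.2 209.9] [ 42.1 120.7] 30.0 z 31.7 circ [array([438.1, 209.2]), np.float64(62.5)]
dog 548 [708.6  61.1] [ 39.6 137. ] 11.7 z 43.7 circ [array([708.9,  61.1]), np.float64(68.5)]
sq 256 [ 469.6 -323.8] [112.2 108.6] 59.2 circ [array([ 470.3, -321.8]), np.float64(73.3)]
rnd 305 [468.9  57.8] [117.9 106.8] 11.3 circ [array([470.3,  50.2]), np.float64(61.2)]
obl 697 [643.9 221.5] [146.2 100.4] 5.3 circ [array([643.2, 221.9]), np.float64(86.8)]
```

Every fit matches the given sizes and heights to within about 2 mm. Plan: jar to mat, tin to square tray, flask to oblong tray, then jar to round tray. I confirm the grey round tray against the turquoise one with a crop, and work out the first move.

```bash
cat > d.py <<'E'
import sys,numpy as np
from scipy.spatial.transform import Rotation as R
from cell import manip
# usage: d.py x y z yaw_deg -> shift/turn in tool axes
x,y,z,yaw=map(float,sys.argv[1:]); s=manip.read_state()
Rm=R.from_euler('xyz',s['eef_rot']); T=R.from_euler('xyz',[np.pi,0,np.radians(yaw)])
print(round(s['clock'],2),'at',s['eef_pos'].round(1),np.degrees(s['eef_rot']).round(1),'gap',round(s['finger_gap'],1),'->',Rm.inv().apply(np.array([x,y,z])-s['eef_pos']).round(1),(Rm.inv()*T).as_rotvec().round(3))
E
python3 d.py 471 -322 150 24.8
python3 - <<'E'
import cv2
im=cv2.imread("pics/scene0.png")[70:230,320:480]; cv2.imwrite("pics/crop.png",cv2.resize(im,None,fx=3,fy=3))
E
```

```text
0.1 at [ 230.6 -499.1  205. ] [-179.9   -0.    24.8] gap 93.9 -> [292.5 -59.9  55. ] [-0.001 -0.    -0.   ]
```

View pics/crop.png

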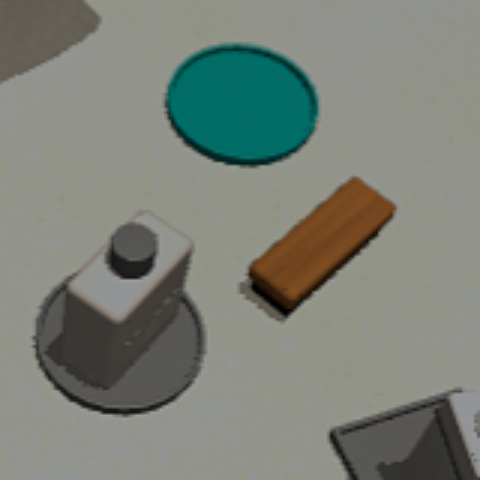

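The crop shows a turquoise dish (240,105 in the crop) and the grey tray under the flask (120,340). The grey one is the jar's round tray. Moving above the jar.

Careful with the scale: shifts go in shares of 200 mm and turns go in shares of 4 rad. That gives: 200 mm / 200 = 1, 120 mm / 200 = 0.6.

```bash
python3 -m creep '{"tx": [0.2,0.4,0.6,0.8,1],"ty": [-0.04,-0.08,-0.12,-0.16,-0.2],"tz": [0,0,0,0,0],"wx": [0,0,0,0,0],"wy": [0,0,0,0,0],"wz": [0,0,0,0,0]}' 94
python3 -m creep '{"tx": [0.2,0.35,0.4625,0.4625,0.4625],"ty": [-0.04,-0.075,-0.0995,-0.0995,-0.0995],"tz": [0.05,0.1,0.15,0.275,0.275],"wx": [0,0,0,0,0],"wy": [0,0,0,0,0],"wz": [0,0,0,0,0]}' 94
python3 d.py 471 -322 42 24.8
```

```text
clock: 0.6
eef_pos: [396.5, -377.8, 205.3]
eef_rot: [-3.141, 0.0, 0.433]
wrist_force: [0.4, 1.0, 0.4]
finger_gap: 93.9
finger_force: 0.0
clock: 1.1
eef_pos: [470.3, -320.9, 147.3]
eef_rot: [-3.137, 0.003, 0.434]
wrist_force: [-0.2, 0.2, 0.2]
finger_gap: 94.1
finger_force: 0.0
1.1 at [ 470.3 -320.9  147.3] [-1.797e+02  1.000e-01  2.490e+01] gap 94.1 -> [  0.5   1.8 105.3] [-0.005  0.003  0.001]
```

Converted, 107 mm / 200 = 0.535, 95 mm / 200 = 0.475.

```bash
python3 -m creep '{"tx": [0,0,0,0,0],"ty": [0,0,0,0,0],"tz": [0.125,0.25,0.375,0.475,0.535],"wx": [0,0,0,0,0],"wy": [0,0,0,0,0],"wz": [0,0,0,0,0]}'
python3 -m creep '{"tx": [0,0,0,0,0],"ty": [0,0,0,0,0],"tz": [0,0,0,0,0],"wx": [0,0,0,0,0],"wy": [0,0,0,0,0],"wz": [0,0,0,0,0]}' 50 25
python3 -m creep '{"tx": [0,0,0,0,0],"ty": [0,0,0,0,0],"tz": [0,0,0,0,0],"wx": [0,0,0,0,0],"wy": [0,0,0,0,0],"wz": [0,0,0,0,0]}' 50 25
python3 d.py 471 -322 42 24.8
```

```text
clock: 1.6
eef_pos: [470.5, -322.5, 42.8]
eef_rot: [-3.141, 0.001, 0.432]
wrist_force: [-0.6, -0.1, 0.2]
finger_gap: 94.1
finger_force: 0.0
clock: 2.1
eef_pos: [471.3, -322.4, 44.2]
eef_rot: [3.141, -0.001, 0.433]
wrist_force: [-0.7, 0.5, 2.7]
finger_gap: 59.6
finger_force: 25.0
clock: 2.6
eef_pos: [471.3, -322.4, 44.2]
eef_rot: [3.141, -0.0, 0.433]
wrist_force: [-2.3, 1.5, 6.2]
finger_gap: 59.8
finger_force: 25.0
2.6 at [ 471.3 -322.4   44.2] [180.   -0.   24.8] gap 59.8 -> [-0.1 -0.5  2.2] [ 0.001 -0.    -0.   ]
```

Converted, -70 mm / 200 = -0.35, -60 mm / 200 = -0.3.

```bash
python3 -m creep '{"tx": [0,0,0,0,0],"ty": [0,0,0,0,0],"tz": [-0.05,-0.125,-0.225,-0.3,-0.35],"wx": [0,0,0,0,0],"wy": [0,0,0,0,0],"wz": [0,0,0,0,0]}'
python3 d.py 627 -133 112 24.8
```

```text
clock: 3.1
eef_pos: [471.4, -322.5, 115.6]
eef_rot: [3.14, -0.001, 0.433]
wrist_force: [0.1, -0.0, -2.5]
finger_gap: 59.9
finger_force: 25.0
3.1 at [ 471.4 -322.5  115.6] [ 1.799e+02 -1.000e-01  2.480e+01] gap 59.9 -> [ 220.7 -106.7    3.6] [ 0.002 -0.001  0.   ]
```

Converted, 110 mm / 200 = 0.55, 85 mm / 200 = 0.425.

```bash
python3 -m creep '{"tx": [0.06,0.175,0.3,0.425,0.55],"ty": [-0.03,-0.085,-0.145,-0.205,-0.265],"tz": [0,0,0,0,0],"wx": [0,0,0,0,0],"wy": [0,0,0,0,0],"wz": [0,0,0,0,0]}'
python3 -m creep '{"tx": [0.125,0.25,0.375,0.485,0.5525],"ty": [-0.06,-0.12,-0.18,-0.235,-0.2675],"tz": [0,0,0,0,0],"wx": [0,0,0,0,0],"wy": [0,0,0,0,0],"wz": [0,0,0,0,0]}'
python3 -m creep '{"tx": [0,0,0,0,0],"ty": [0,0,0,0,0],"tz": [0,0.04,0.1,0.2,0.275],"wx": [0,0,0,0,0],"wy": [0,0,0,0,0],"wz": [0,0,0,0,0]}'
python3 d.py 627 -133 44 24.8
```

```text
clock: 3.6
eef_pos: [549.4, -226.1, 112.7]
eef_rot: [-3.141, 0.001, 0.433]
wrist_force: [-0.2, 0.2, -2.7]
finger_gap: 60.0
finger_force: 25.0
clock: 4.1
eef_pos: [627.3, -130.6, 112.6]
eef_rot: [-3.141, 0.001, 0.434]
wrist_force: [-1.1, 0.0, -2.9]
finger_gap: 59.9
finger_force: 25.0
clock: 4.6
eef_pos: [625.5, -133.7, 56.3]
eef_rot: [-3.14, 0.001, 0.432]
wrist_force: [-0.2, 1.3, -2.7]
finger_gap: 59.9
finger_force: 25.0
4.6 at [ 625.5 -133.7   56.3] [-1.799e+02  1.000e-01  2.470e+01] gap 59.9 -> [ 1.6  0.  12.3] [-0.001  0.001 -0.001]
```

Converted, 13.5 mm / 200 = 0.0675, 12 mm / 200 = 0.06.

```bash
python3 -m creep '{"tx": [0,0,0,0,0],"ty": [0,0,0,0,0],"tz": [0.025,0.045,0.06,0.0675,0.0675],"wx": [0,0,0,0,0],"wy": [0,0,0,0,0],"wz": [0,0,0,0,0]}'
python3 -m creep '{"tx": [0,0,0,0,0],"ty": [0,0,0,0,0],"tz": [0,0,0,0,0],"wx": [0,0,0,0,0],"wy": [0,0,0,0,0],"wz": [0,0,0,0,0]}' 94
python3 -m creep '{"tx": [0,0,0,0,0],"ty": [0,0,0,0,0],"tz": [-0.1,-0.225,-0.375,-0.525,-0.65],"wx": [0,0,0,0,0],"wy": [0,0,0,0,0],"wz": [0,0,0,0,0]}'
python3 - <<'E'
from h import *
P,d=manip.camera("scene");c=cloud("scene",d).reshape(-1,3)
m=(np.hypot(c[:,0]-627,c[:,1]+133)<60)&(c[:,2]>100)&(c[:,2]<125);print(rect(c[m]),np.median(c[m][:,2]))
cv2.imwrite("pics/s1.png",P[:,:,::-1])
E
python3 d.py 643 224.7 160 85
```

```text
clock: 5.1
eef_pos: [626.7, -133.1, 45.2]
eef_rot: [3.141, -0.0, 0.433]
wrist_force: [0.0, 0.1, -3.3]
finger_gap: 59.8
finger_force: 25.0
clock: 5.6
eef_pos: [626.7, -133.1, 45.1]
eef_rot: [3.141, -0.0, 0.433]
wrist_force: [-0.3, -0.7, 0.3]
finger_gap: 93.1
finger_force: 0.0
clock: 6.1
eef_pos: [626.7, -133.1, 176.8]
eef_rot: [3.141, -0.001, 0.433]
wrist_force: [0.5, -0.5, 0.6]
finger_gap: 93.9
finger_force: 0.0
(array([ 626.6, -133.4]), array([58.4, 59.3]), 77.5) 108.06885650688935
6.15 at [ 628.  -133.4  181.2] [179.8  -0.3  24.8] gap 94.0 -> [ 163.8 -318.9   20.6] [ 0.007 -0.002 -1.051]
```

Converted, -160 mm / 200 = -0.8, -128 mm / 200 = -0.64, -0.5 rad / 4 = -0.125.

```bash
python3 -m creep '{"tx": [0.075,0.16,0.245,0.33,0.41],"ty": [-0.15,-0.31,-0.48,-0.64,-0.8],"tz": [0,0,0,0,0],"wx": [0,0,0,0,0],"wy": [0,0,0,0,0],"wz": [-0.025,-0.05,-0.075,-0.1,-0.125]}'
python3 d.py 643 224.7 160 85
```

```text
clock: 6.65
eef_pos: [633.8, 48.1, 174.9]
eef_rot: [3.142, -0.0, 0.937]
wrist_force: [-0.8, 0.3, 1.3]
finger_gap: 93.8
finger_force: 0.0
6.65 at [633.8  48.1 174.9] [180.   -0.   53.7] gap 93.8 -> [147.8 -97.2  14.9] [ 0.    -0.    -0.547]
```

Converted, 147 mm / 200 = 0.735, 120 mm / 200 = 0.6, -0.547 rad / 4 = -0.1368.

```bash
python3 -m creep '{"tx": [0.15,0.3,0.45,0.6,0.735],"ty": [-0.1,-0.2,-0.3,-0.4,-0.485],"tz": [0,0.025,0.05,0.075,0.075],"wx": [0,0,0,0,0],"wy": [0,0,0,0,0],"wz": [-0.0275,-0.055,-0.0825,-0.11,-0.1368]}'
python3 -m creep '{"tx": [0,0],"ty": [0,0],"tz": [0,0],"wx": [0,0],"wy": [0,0],"wz": [0,0]}'
python3 d.py 643 224.7 42 85
```

```text
clock: 7.15
eef_pos: [643.1, 224.2, 159.0]
eef_rot: [-3.14, 0.0, 1.485]
wrist_force: [0.3, -0.2, 0.7]
finger_gap: 93.9
finger_force: 0.0
clock: 7.35
eef_pos: [643.4, 222.7, 159.5]
eef_rot: [-3.141, 0.0, 1.48]
wrist_force: [-0.4, -0.9, 0.2]
finger_gap: 94.0
finger_force: 0.0
7.35 at [643.4 222.7 159.5] [-180.     0.    84.8] gap 94.0 -> [  2.   -0.5 117.5] [-0.     0.    -0.004]
```

Converted, 117 mm / 200 = 0.585, 102 mm / 200 = 0.51.

```bash
python3 -m creep '{"tx": [0.01,0.01,0.01,0.01,0.01],"ty": [0,0,0,0,0],"tz": [0.125,0.25,0.39,0.51,0.585],"wx": [0,0,0,0,0],"wy": [0,0,0,0,0],"wz": [0,0,0,0,0]}'
python3 -m creep '{"tx": [0,0,0,0,0],"ty": [0,0,0,0,0],"tz": [0,0,0,0,0],"wx": [0,0,0,0,0],"wy": [0,0,0,0,0],"wz": [0,0,0,0,0]}' 45 25
python3 -m creep '{"tx": [0,0,0,0,0],"ty": [0,0,0,0,0],"tz": [-0.05,-0.125,-0.225,-0.3,-0.35],"wx": [0,0,0,0,0],"wy": [0,0,0,0,0],"wz": [0,0,0,0,0]}'
python3 d.py 469.5 -323.5 112 60
```

```text
clock: 7.85
eef_pos: [643.3, 222.9, 41.1]
eef_rot: [-3.14, 0.001, 1.477]
wrist_force: [-0.2, 0.3, -0.2]
finger_gap: 94.0
finger_force: 0.0
clock: 8.35
eef_pos: [644.0, 224.5, 43.8]
eef_rot: [3.14, -0.0, 1.48]
wrist_force: [-0.4, 0.5, -0.4]
finger_gap: 57.1
finger_force: 0.0
clock: 8.85
eef_pos: [644.1, 224.6, 115.2]
eef_rot: [3.14, -0.001, 1.48]
wrist_force: [-0.2, 0.1, -4.0]
finger_gap: 56.1
finger_force: 25.0
8.85 at [644.1 224.6 115.2] [179.9  -0.   84.8] gap 56.1 -> [-561.7 -124.2    2.6] [ 0.002 -0.001  0.433]
```

Converted, -130 mm / 200 = -0.65, -100 mm / 200 = -0.5.

```bash
python3 -m creep '{"tx": [-0.07,-0.2,-0.35,-0.5,-0.65],"ty": [-0.015,-0.045,-0.08,-0.11,-0.145],"tz": [0,0,0,0,0],"wx": [0,0,0,0,0],"wy": [0,0,0,0,0],"wz": [0,0,0,0,0]}'
python3 -m creep '{"tx": [-0.15,-0.3,-0.45,-0.6,-0.75],"ty": [-0.035,-0.07,-0.105,-0.135,-0.165],"tz": [0,0,0,0,0],"wx": [0,0,0,0,0],"wy": [0,0,0,0,0],"wz": [0,0,0,0,0]}'
python3 d.py 469.5 -323.5 112 60
```

```text
clock: 9.35
eef_pos: [602.5, 96.5, 113.2]
eef_rot: [-3.142, 0.0, 1.48]
wrist_force: [-0.1, -0.4, -2.7]
finger_gap: 55.7
finger_force: 25.0
clock: 9.85
eef_pos: [556.0, -49.9, 113.3]
eef_rot: [3.141, 0.0, 1.48]
wrist_force: [0.1, -0.3, -3.1]
finger_gap: 56.1
finger_force: 25.0
9.85 at [556.  -49.9 113.3] [180.    0.   84.8] gap 56.1 -> [-280.3  -61.3    1.3] [ 0.    -0.     0.433]
```

Converted, -150 mm / 200 = -0.75, -120 mm / 200 = -0.6, 0.37 rad / 4 = 0.0925.

```bash
python3 -m creep '{"tx": [-0.15,-0.3,-0.45,-0.6,-0.75],"ty": [-0.035,-0.065,-0.1,-0.13,-0.165],"tz": [0,0,0,0,0],"wx": [0,0,0,0,0],"wy": [0,0,0,0,0],"wz": [0.0125,0.0325,0.0525,0.0725,0.0925]}'
python3 d.py 469.5 -323.5 112 60
```

```text
clock: 10.35
eef_pos: [509.6, -196.3, 113.4]
eef_rot: [3.141, -0.0, 1.107]
wrist_force: [0.6, 0.7, -4.3]
finger_gap: 55.9
finger_force: 25.0
10.35 at [ 509.6 -196.3  113.4] [180.   -0.   63.4] gap 55.9 -> [-131.7   21.1    1.4] [ 0.    -0.     0.059]
```

Converted, -131.7 mm / 200 = -0.6585, -115 mm / 200 = -0.575, 0.059 rad / 4 = 0.0148.

```bash
python3 -m creep '{"tx": [-0.15,-0.3,-0.45,-0.575,-0.6585],"ty": [0.025,0.05,0.075,0.095,0.1055],"tz": [0,0,0,0,0],"wx": [0,0,0,0,0],"wy": [0,0,0,0,0],"wz": [0.0075,0.0148,0.0148,0.0148,0.0148]}'
python3 -m creep '{"tx": [0,0,0,0,0],"ty": [0,0,0,0,0],"tz": [0,0.04,0.11,0.21,0.27],"wx": [0,0,0,0,0],"wy": [0,0,0,0,0],"wz": [0,0,0,0,0]}'
python3 -m creep '{"tx": [0,0,0],"ty": [0,0,0],"tz": [0.02,0.035,0.035],"wx": [0,0,0],"wy": [0,0,0],"wz": [0,0,0]}'
python3 d.py 469.5 -323.5 43 60
```

```text
clock: 10.85
eef_pos: [469.7, -324.0, 113.2]
eef_rot: [3.142, 0.0, 1.05]
wrist_force: [0.5, 0.2, -3.8]
finger_gap: 55.6
finger_force: 25.0
clock: 11.35
eef_pos: [470.0, -321.1, 56.5]
eef_rot: [-3.139, -0.0, 1.052]
wrist_force: [-0.2, 0.7, -2.5]
finger_gap: 56.1
finger_force: 25.0
clock: 11.65
eef_pos: [470.5, -322.4, 52.0]
eef_rot: [3.141, -0.0, 1.051]
wrist_force: [-0.7, 0.3, -4.2]
finger_gap: 56.1
finger_force: 25.0
11.65 at [ 470.5 -322.4   52. ] [180.   -0.   60.2] gap 56.1 -> [-1.5 -0.4  9. ] [ 0.    -0.     0.004]
```

Converted, 6.5 mm / 200 = 0.0325, 5 mm / 200 = 0.025.

```bash
python3 -m creep '{"tx": [-0.005,-0.005,-0.005,-0.005],"ty": [0,0,0,0],"tz": [0.015,0.025,0.0325,0.0325],"wx": [0,0,0,0],"wy": [0,0,0,0],"wz": [0,0,0,0]}'
python3 -m creep '{"tx": [0,0,0],"ty": [0,0,0],"tz": [0.005,0.0075,0.0075],"wx": [0,0,0],"wy": [0,0,0],"wz": [0,0,0]}'
```

```text
clock: 12.05
eef_pos: [469.8, -323.4, 45.4]
eef_rot: [-3.141, -0.0, 1.051]
wrist_force: [-0.1, 0.3, -4.1]
finger_gap: 55.8
finger_force: 25.0
clock: 12.35
eef_pos: [469.9, -323.4, 43.9]
eef_rot: [3.142, -0.0, 1.051]
wrist_force: [1.2, 0.0, -4.2]
finger_gap: 55.8
finger_force: 25.0
```

Converted, 1.5 mm / 200 = 0.0075, 1 mm / 200 = 0.005.

```bash
python3 -m creep '{"tx": [0,0,0],"ty": [0,0,0],"tz": [0.005,0.0075,0.0075],"wx": [0,0,0],"wy": [0,0,0],"wz": [0,0,0]}'
```

```text
clock: 12.65
eef_pos: [470.0, -323.4, 43.9]
eef_rot: [3.141, 0.0, 1.051]
wrist_force: [-5.6, 4.1, 14.0]
finger_gap: 56.2
finger_force: 25.0
```

Contact. Release and retract.

Converted, -1 mm / 200 = -0.005.

```bash
python3 -m creep '{"tx": [0,0,0,0,0],"ty": [0,0,0,0,0],"tz": [-0.005,-0.005,-0.005,-0.005,-0.005],"wx": [0,0,0,0,0],"wy": [0,0,0,0,0],"wz": [0,0,0,0,0]}' 94
python3 -m creep '{"tx": [0,0,0,0,0],"ty": [0,0,0,0,0],"tz": [-0.1,-0.225,-0.375,-0.525,-0.65],"wx": [0,0,0,0,0],"wy": [0,0,0,0,0],"wz": [0,0,0,0,0]}'
python3 - <<'E'
from h import *
for n in("scene","side"):
    P,d=manip.camera(n);c=cloud(n,d).reshape(-1,3)
    m=(np.hypot(c[:,0]-469.5,c[:,1]+323.5)<48)&(c[:,2]>104)&(c[:,2]<125)
    if m.sum()>20: print(rect(c[m]),np.median(c[m][:,2]))
    m=(np.hypot(c[:,0]-469,c[:,1]-50)<65)&(c[:,2]>88)&(c[:,2]<97)
    print(rect(c[m]))
    cv2.imwrite(f"pics/{n}2.png",P[:,:,::-1])
E
python3 d.py 469.3 50.2 175 126.3
```

```text
clock: 13.15
eef_pos: [469.9, -323.4, 43.4]
eef_rot: [-3.142, -0.0, 1.051]
wrist_force: [-0.1, -0.1, -0.4]
finger_gap: 92.0
finger_force: 0.0
clock: 13.65
eef_pos: [469.9, -323.5, 175.2]
eef_rot: [3.141, 0.0, 1.051]
wrist_force: [-0.1, -0.4, -0.4]
finger_gap: 93.9
finger_force: 0.0
(array([ 470.2, -323.1]), array([58.5, 56.2]), 60.1) 111.35206810981799
(array([469.1,  49.5]), array([46.6, 84.9]), 36.5)
(array([ 469.8, -320.8]), array([57.6, 56.4]), 58.4) 111.97089686744533
(array([469.8,  50.9]), array([44.8, 84.5]), 35.9)
13.75 at [ 470.9 -324.2  177. ] [179.7   0.   60.2] gap 94.3 -> [ 324.1 -187.4    0.7] [ 0.004  0.004 -1.154]
```

View pics/scene2.png

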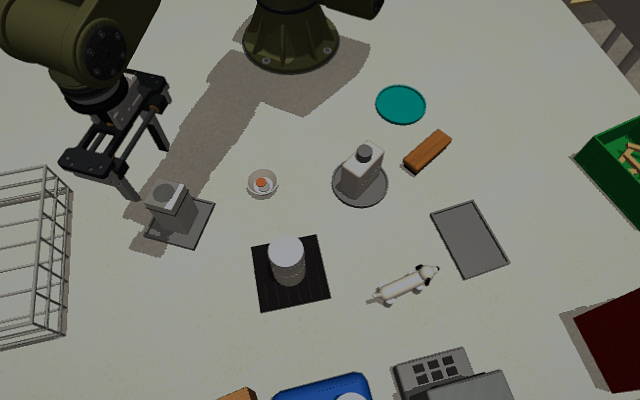

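The tin stands squarely in the square tray (178,215) and the jar stands on the mat (288,262). The oblong tray (470,240) is now empty. Next, the flask.

Converted, 160 mm / 200 = 0.8, 126 mm / 200 = 0.63, -0.58 rad / 4 = -0.145.

```bash
python3 -m creep '{"tx": [0.15,0.31,0.47,0.63,0.8],"ty": [-0.085,-0.18,-0.27,-0.365,-0.465],"tz": [0,0,0,0,0],"wx": [0,0,0,0,0],"wy": [0,0,0,0,0],"wz": [-0.025,-0.055,-0.085,-0.115,-0.145]}'
python3 d.py 469.4 50.2 175 126.3
```

```text
clock: 14.25
eef_pos: [468.1, -136.9, 172.6]
eef_rot: [-3.141, -0.0, 1.635]
wrist_force: [1.2, 0.1, -0.8]
finger_gap: 93.8
finger_force: 0.0
14.25 at [ 468.1 -136.9  172.6] [-179.9   -0.    93.7] gap 93.8 -> [186.6  13.4  -2.3] [-0.001 -0.001 -0.569]
```

Converted, 186 mm / 200 = 0.93, 152 mm / 200 = 0.76, -0.569 rad / 4 = -0.1423.

```bash
python3 -m creep '{"tx": [0.19,0.38,0.57,0.76,0.93],"ty": [0.015,0.03,0.045,0.055,0.067],"tz": [0,0,0,0,0],"wx": [0,0,0,0,0],"wy": [0,0,0,0,0],"wz": [-0.03,-0.06,-0.09,-0.12,-0.1423]}'
python3 -m creep '{"tx": [0,0,0],"ty": [0,0,0],"tz": [0.025,0.025,0.025],"wx": [0,0,0],"wy": [0,0,0],"wz": [0,0,0]}'
python3 d.py 469.4 50.2 45 126.3
```

```text
clock: 14.75
eef_pos: [470.3, 49.9, 172.7]
eef_rot: [-3.141, -0.001, 2.205]
wrist_force: [0.2, 0.0, 0.1]
finger_gap: 93.5
finger_force: 0.0
clock: 15.05
eef_pos: [470.7, 47.4, 168.0]
eef_rot: [-3.141, -0.0, 2.198]
wrist_force: [-0.6, 0.0, -0.4]
finger_gap: 93.8
finger_force: 0.0
15.05 at [470.7  47.4 168. ] [-180.    -0.   125.9] gap 93.8 -> [  3.    0.7 123. ] [-0.001 -0.    -0.006]
```

Converted, 124 mm / 200 = 0.62, 109 mm / 200 = 0.545, -0.006 rad / 4 = -0.0015.

```bash
python3 -m creep '{"tx": [0.005,0.01,0.01,0.01,0.01],"ty": [0,0.0025,0.0025,0.0025,0.0025],"tz": [0.125,0.265,0.415,0.545,0.62],"wx": [0,0,0,0,0],"wy": [0,0,0,0,0],"wz": [0,0,0,-0.0015,-0.0015]}'
python3 -m creep '{"tx": [0,0,0,0,0],"ty": [0,0,0,0,0],"tz": [0,0,0,0,0],"wx": [0,0,0,0,0],"wy": [0,0,0,0,0],"wz": [0,0,0,0,0]}' 36 25
python3 -m creep '{"tx": [0,0,0],"ty": [0,0,0],"tz": [0,0,0],"wx": [0,0,0],"wy": [0,0,0],"wz": [0,0,0]}'
python3 -m creep '{"tx": [0,0,0,0,0],"ty": [0,0,0,0,0],"tz": [-0.05,-0.125,-0.225,-0.3,-0.35],"wx": [0,0,0,0,0],"wy": [0,0,0,0,0],"wz": [0,0,0,0,0]}'
python3 d.py 643.2 221.6 112 185.5
```

```text
clock: 15.55
eef_pos: [469.4, 48.9, 42.5]
eef_rot: [-3.14, -0.001, 2.203]
wrist_force: [0.8, -0.3, 0.0]
finger_gap: 93.8
finger_force: 0.0
clock: 16.05
eef_pos: [470.4, 50.0, 45.1]
eef_rot: [3.141, 0.001, 2.206]
wrist_force: [0.2, 0.1, -0.6]
finger_gap: 57.6
finger_force: 0.0
clock: 16.35
eef_pos: [470.2, 50.1, 44.7]
eef_rot: [3.141, 0.0, 2.206]
wrist_force: [-1.3, -0.5, 3.6]
finger_gap: 45.3
finger_force: 25.0
clock: 16.85
eef_pos: [470.2, 50.1, 115.7]
eef_rot: [3.141, 0.0, 2.206]
wrist_force: [0.1, 0.0, -5.3]
finger_gap: 45.7
finger_force: 25.0
16.85 at [470.2  50.1 115.7] [180.    0.  126.4] gap 45.7 -> [ 35.4 241.    3.8] [ 0.000e+00  1.000e-03 -1.032e+00]
```

Converted, 111 mm / 200 = 0.555, 86 mm / 200 = 0.43, -0.45 rad / 4 = -0.1125.

```bash
python3 -m creep '{"tx": [0.01,0.025,0.045,0.065,0.08],"ty": [0.06,0.18,0.305,0.43,0.555],"tz": [0,0,0,0,0],"wx": [0,0,0,0,0],"wy": [0,0,0,0,0],"wz": [-0.0125,-0.0375,-0.0625,-0.0875,-0.1125]}'
python3 d.py 643.2 221.6 112 185.5
```

```text
clock: 17.35
eef_pos: [550.2, 129.6, 114.2]
eef_rot: [-3.141, -0.001, 2.66]
wrist_force: [-0.6, -0.7, -3.8]
finger_gap: 45.8
finger_force: 25.0
17.35 at [550.2 129.6 114.2] [-1.800e+02 -1.000e-01  1.524e+02] gap 45.8 -> [-39.8 124.6   2.1] [-0.    -0.001 -0.578]
```

Converted, 124 mm / 200 = 0.62, 102 mm / 200 = 0.51, -0.578 rad / 4 = -0.1445.

```bash
python3 -m creep '{"tx": [-0.04,-0.08,-0.125,-0.165,-0.1975],"ty": [0.125,0.25,0.385,0.51,0.62],"tz": [0,0,0,0,0],"wx": [0,0,0,0,0],"wy": [0,0,0,0,0],"wz": [-0.03,-0.06,-0.09,-0.12,-0.1445]}'
python3 -m creep '{"tx": [0,0,0,0,0],"ty": [0,0,0,0,0],"tz": [0,0.04,0.11,0.21,0.27],"wx": [0,0,0,0,0],"wy": [0,0,0,0,0],"wz": [0,0,0,0,0]}'
python3 -m creep '{"tx": [0,0,0],"ty": [0,0,0],"tz": [0.025,0.04,0.04],"wx": [0,0,0],"wy": [0,0,0],"wz": [0,0,0]}'
python3 d.py 643.2 221.6 46 185.5
```

```text
clock: 17.85
eef_pos: [643.1, 220.8, 113.8]
eef_rot: [-3.141, -0.001, -3.044]
wrist_force: [0.5, -0.7, -3.3]
finger_gap: 45.8
finger_force: 25.0
clock: 18.35
eef_pos: [641.6, 219.2, 57.8]
eef_rot: [-3.141, -0.003, -3.051]
wrist_force: [0.1, -0.3, -4.3]
finger_gap: 45.8
finger_force: 25.0
clock: 18.65
eef_pos: [642.9, 219.9, 52.6]
eef_rot: [3.142, 0.0, -3.05]
wrist_force: [0.1, -0.6, -4.9]
finger_gap: 45.9
finger_force: 25.0
18.65 at [642.9 219.9  52.6] [ 180.     0.  -174.7] gap 45.9 -> [-0.4  1.6  6.6] [ 0.     0.    -0.004]
```

Converted, 6.5 mm / 200 = 0.0325, 5 mm / 200 = 0.025.

```bash
python3 -m creep '{"tx": [0,0,0,0],"ty": [0.005,0.0075,0.0075,0.0075],"tz": [0.015,0.025,0.0325,0.0325],"wx": [0,0,0,0],"wy": [0,0,0,0],"wz": [0,0,0,0]}'
python3 -m creep '{"tx": [0,0,0],"ty": [0,0,0],"tz": [0.005,0.0075,0.0075],"wx": [0,0,0],"wy": [0,0,0],"wz": [0,0,0]}'
```

```text
clock: 19.05
eef_pos: [642.6, 221.5, 45.8]
eef_rot: [-3.142, -0.0, -3.049]
wrist_force: [-0.1, -0.3, -3.7]
finger_gap: 46.5
finger_force: 25.0
clock: 19.35
eef_pos: [642.8, 221.5, 44.8]
eef_rot: [3.141, 0.0, -3.049]
wrist_force: [-1.1, -0.2, -2.1]
finger_gap: 45.9
finger_force: 25.0
```

Essentially touching. Release, retract and look.

Converted, 0.7 mm / 200 = 0.0035.

```bash
python3 -m creep '{"tx": [0,0,0],"ty": [0,0,0],"tz": [0.0035,0.0035,0.0035],"wx": [0,0,0],"wy": [0,0,0],"wz": [0,0,0]}'
python3 -m creep '{"tx": [0,0,0,0,0],"ty": [0,0,0,0,0],"tz": [0,0,0,0,0],"wx": [0,0,0,0,0],"wy": [0,0,0,0,0],"wz": [0,0,0,0,0]}' 94
python3 -m creep '{"tx": [0,0,0,0,0],"ty": [0,0,0,0,0],"tz": [-0.1,-0.225,-0.375,-0.525,-0.65],"wx": [0,0,0,0,0],"wy": [0,0,0,0,0],"wz": [0,0,0,0,0]}'
python3 - <<'E'
from h import *
for n in("scene","side"):
    P,d=manip.camera(n);c=cloud(n,d).reshape(-1,3)
    for a in((643,221,65,88,97),(627,-133,60,100,125),(469.5,50,75,6,14)):
        m=(np.hypot(c[:,0]-a[0],c[:,1]-a[1])<a[2])&(c[:,2]>a[3])&(c[:,2]<a[4])
        if m.sum()>20: print(rect(c[m]),cv2.minEnclosingCircle(c[m][:,:2].astype(np.float32)))
E
python3 d.py 626.6 -133.3 175 115
```

```text
clock: 19.65
eef_pos: [642.9, 221.5, 44.8]
eef_rot: [3.141, 0.001, -3.049]
wrist_force: [-4.0, -1.2, 5.3]
finger_gap: 46.0
finger_force: 25.0
clock: 20.15
eef_pos: [642.7, 221.5, 43.7]
eef_rot: [3.142, -0.0, -3.049]
wrist_force: [0.2, 0.7, -0.5]
finger_gap: 82.5
finger_force: 0.0
clock: 20.65
eef_pos: [642.8, 221.6, 175.6]
eef_rot: [3.141, 0.001, -3.049]
wrist_force: [-0.8, 0.3, 0.8]
finger_gap: 94.2
finger_force: 0.0
(array([641.1, 219. ]), array([83.7, 45.8]), 5.7) ((641.4749755859375, 218.78431701660156), 45.01283645629883)
(array([ 626.8, -133.1]), array([58.5, 58.9]), 80.9) ((626.4234619140625, -132.82420349121094), 30.191823959350586)
(array([469.6,  49.9]), array([118.9, 119. ]), 50.3) ((469.993896484375, 51.223812103271484), 60.74728775024414)
(array([640.5, 220.8]), array([82.5, 46.2]), 5.0) ((640.1451416015625, 220.04315185546875), 44.93343734741211)
(array([ 625.8, -132.4]), array([56.5, 58.6]), 18.7) ((627.581787109375, -133.46885681152344), 31.45281982421875)
(array([469.9,  50.4]), array([117. , 119.8]), 16.8) ((470.36077880859375, 50.430091857910156), 60.57273864746094)
20.75 at [643.9 221.9 177.9] [ 179.9    0.3 -174.7] gap 94.1 -> [  50.  -352.1    2.2] [0.005 0.005 1.227]
```

Converted, -176 mm / 200 = -0.88, -140 mm / 200 = -0.7.

```bash
python3 -m creep '{"tx": [0.025,0.05,0.075,0.1,0.125],"ty": [-0.175,-0.35,-0.525,-0.7,-0.88],"tz": [0,0,0,0,0],"wx": [0,0,0,0,0],"wy": [0,0,0,0,0],"wz": [0,0,0,0,0]}'
python3 -m creep '{"tx": [0.025,0.05,0.075,0.1,0.125],"ty": [-0.175,-0.35,-0.525,-0.7,-0.875],"tz": [0,0,0,0,0],"wx": [0,0,0,0,0],"wy": [0,0,0,0,0],"wz": [0,0,0,0,0]}'
python3 -m creep '{"tx": [0,0,0],"ty": [0,0,0],"tz": [0.025,0.025,0.025],"wx": [0,0,0],"wy": [0,0,0],"wz": [0,0,0]}'
python3 d.py 626.7 -133.3 43 185.3
```

```text
clock: 21.25
eef_pos: [633.4, 42.6, 172.7]
eef_rot: [3.141, -0.001, -3.049]
wrist_force: [1.0, 0.7, -0.1]
finger_gap: 93.9
finger_force: 0.0
clock: 21.75
eef_pos: [624.7, -134.0, 172.7]
eef_rot: [3.141, -0.001, -3.049]
wrist_force: [-0.1, -0.3, -0.8]
finger_gap: 94.3
finger_force: 0.0
clock: 22.05
eef_pos: [625.1, -131.6, 168.1]
eef_rot: [3.141, -0.001, -3.049]
wrist_force: [-0.3, -0.1, -1.0]
finger_gap: 94.2
finger_force: 0.0
22.05 at [ 625.1 -131.6  168.1] [ 180.    -0.  -174.7] gap 94.2 -> [ -1.5  -1.9 125.1] [ 0.001 -0.001  0.001]
```

Converted, 124 mm / 200 = 0.62, 110 mm / 200 = 0.55.

```bash
python3 -m creep '{"tx": [-0.005,-0.0075,-0.0075,-0.0075,-0.0075],"ty": [-0.005,-0.005,-0.005,-0.005,-0.005],"tz": [0.125,0.265,0.415,0.55,0.62],"wx": [0,0,0,0,0],"wy": [0,0,0,0,0],"wz": [0,0,0,0,0]}'
python3 -m creep '{"tx": [0,0,0,0,0],"ty": [0,0,0,0,0],"tz": [0,0,0,0,0],"wx": [0,0,0,0,0],"wy": [0,0,0,0,0],"wz": [0,0,0,0,0]}' 50 25
python3 -m creep '{"tx": [0,0,0],"ty": [0,0,0],"tz": [0,0,0],"wx": [0,0,0],"wy": [0,0,0],"wz": [0,0,0]}'
python3 -m creep '{"tx": [0,0,0,0,0],"ty": [0,0,0,0,0],"tz": [-0.05,-0.125,-0.225,-0.3,-0.35],"wx": [0,0,0,0,0],"wy": [0,0,0,0,0],"wz": [0,0,0,0,0]}'
python3 d.py 469.8 50.4 112 185.3
```

```text
clock: 22.55
eef_pos: [626.0, -131.9, 42.4]
eef_rot: [3.141, -0.003, -3.048]
wrist_force: [0.0, 0.4, -0.0]
finger_gap: 93.8
finger_force: 0.0
clock: 23.05
eef_pos: [627.2, -133.5, 45.7]
eef_rot: [-3.141, 0.001, -3.049]
wrist_force: [-1.7, 0.9, 4.4]
finger_gap: 59.9
finger_force: 25.0
clock: 23.35
eef_pos: [627.2, -133.5, 45.7]
eef_rot: [-3.141, 0.001, -3.049]
wrist_force: [-1.1, 1.3, 5.6]
finger_gap: 59.4
finger_force: 25.0
clock: 23.85
eef_pos: [627.2, -133.6, 116.8]
eef_rot: [-3.141, 0.002, -3.049]
wrist_force: [-0.1, 1.0, -3.3]
finger_gap: 59.4
finger_force: 25.0
23.85 at [ 627.2 -133.6  116.8] [-1.800e+02  1.000e-01 -1.747e+02] gap 59.4 -> [139.8 197.7   4.5] [-0.001  0.002 -0.   ]
```

Converted, 99 mm / 200 = 0.495, 76 mm / 200 = 0.38.

```bash
python3 -m creep '{"tx": [0.04,0.11,0.19,0.27,0.35],"ty": [0.055,0.155,0.27,0.38,0.495],"tz": [0,0,0,0,0],"wx": [0,0,0,0,0],"wy": [0,0,0,0,0],"wz": [0,0,0,0,0]}'
python3 -m creep '{"tx": [0.08,0.16,0.24,0.31,0.349],"ty": [0.11,0.225,0.34,0.44,0.4935],"tz": [0,0,0,0,0],"wx": [0,0,0,0,0],"wy": [0,0,0,0,0],"wz": [0,0,0,0,0]}'
python3 -m creep '{"tx": [0,0,0,0,0],"ty": [0,0,0,0,0],"tz": [0,0.04,0.11,0.21,0.27],"wx": [0,0,0,0,0],"wy": [0,0,0,0,0],"wz": [0,0,0,0,0]}'
python3 -m creep '{"tx": [0,0,0],"ty": [0,0,0],"tz": [0.025,0.04,0.04],"wx": [0,0,0],"wy": [0,0,0],"wz": [0,0,0]}'
python3 d.py 469.8 50.4 46 185.3
```

```text
clock: 24.35
eef_pos: [547.1, -40.7, 114.9]
eef_rot: [-3.142, -0.0, -3.05]
wrist_force: [0.6, -0.1, -2.8]
finger_gap: 59.7
finger_force: 25.0
clock: 24.85
eef_pos: [468.4, 51.6, 115.0]
eef_rot: [3.142, -0.0, -3.049]
wrist_force: [0.5, -0.2, -2.5]
finger_gap: 60.0
finger_force: 25.0
clock: 25.35
eef_pos: [469.3, 49.7, 59.0]
eef_rot: [3.142, -0.002, -3.05]
wrist_force: [-0.5, 1.1, -3.0]
finger_gap: 59.6
finger_force: 25.0
clock: 25.65
eef_pos: [469.6, 50.4, 52.8]
eef_rot: [-3.142, 0.0, -3.05]
wrist_force: [0.4, 1.4, -2.8]
finger_gap: 60.0
finger_force: 25.0
25.65 at [469.6  50.4  52.8] [-180.     0.  -174.7] gap 60.0 -> [-0.2  0.   6.8] [-0.     0.    -0.001]
```

Converted, 6.5 mm / 200 = 0.0325, 5 mm / 200 = 0.025.

```bash
python3 -m creep '{"tx": [0,0,0,0],"ty": [0,0,0,0],"tz": [0.015,0.025,0.0325,0.0325],"wx": [0,0,0,0],"wy": [0,0,0,0],"wz": [0,0,0,0]}'
python3 -m creep '{"tx": [0,0,0],"ty": [0,0,0],"tz": [0.0035,0.006,0.006],"wx": [0,0,0],"wy": [0,0,0],"wz": [0,0,0]}'
```

```text
clock: 26.05
eef_pos: [469.3, 50.5, 46.2]
eef_rot: [3.142, -0.0, -3.049]
wrist_force: [0.1, 0.1, -3.1]
finger_gap: 60.0
finger_force: 25.0
clock: 26.35
eef_pos: [469.5, 50.6, 45.7]
eef_rot: [3.142, 0.0, -3.049]
wrist_force: [-3.8, -0.1, 7.0]
finger_gap: 59.8
finger_force: 25.0
```

Converted, -0.5 mm / 200 = -0.0025.

```bash
python3 -m creep '{"tx": [0,0,0,0,0],"ty": [0,0,0,0,0],"tz": [-0.0025,-0.0025,-0.0025,-0.0025,-0.0025],"wx": [0,0,0,0,0],"wy": [0,0,0,0,0],"wz": [0,0,0,0,0]}' 94
python3 -m creep '{"tx": [0,0,0,0,0],"ty": [0,0,0,0,0],"tz": [-0.1,-0.225,-0.375,-0.525,-0.65],"wx": [0,0,0,0,0],"wy": [0,0,0,0,0],"wz": [0,0,0,0,0]}'
python3 -m creep '{"tx": [0,0,0,0],"ty": [0,0,0,0],"tz": [-0.2,-0.3,-0.3,-0.3],"wx": [0,0,0,0],"wy": [0,0,0,0],"wz": [0,0,0,0]}'
python3 - <<'E'
from h import *
for n in("scene","side"):
    P,d=manip.camera(n);c=cloud(n,d).reshape(-1,3); cv2.imwrite(f"pics/{n}3.png",P[:,:,::-1])
    for a in((643,221,65,88,97),(469.5,50,60,100,125),(470,-323,50,104,125),(429,-149,60,15,40),(437,209,90,20,50),(709,61,100,15,90)):
        m=(np.hypot(c[:,0]-a[0],c[:,1]-a[1])<a[2])&(c[:,2]>a[3])&(c[:,2]<a[4])
        if m.sum()>20: print(rect(c[m]),np.median(c[m][:,2]).round(1))
E
```

```text
clock: 26.85
eef_pos: [469.4, 50.5, 45.5]
eef_rot: [3.142, 0.0, -3.049]
wrist_force: [-1.2, 0.9, -0.8]
finger_gap: 93.5
finger_force: 0.0
clock: 27.35
eef_pos: [469.4, 50.5, 177.2]
eef_rot: [-3.142, 0.001, -3.049]
wrist_force: [1.0, 0.7, 0.2]
finger_gap: 93.7
finger_force: 0.0
clock: 27.75
eef_pos: [469.2, 50.5, 234.8]
eef_rot: [3.142, -0.0, -3.049]
wrist_force: [-0.1, -0.0, -0.5]
finger_gap: 93.6
finger_force: 0.0
(array([641., 219.]), array([84.2, 47.2]), 4.5) 94.4
(array([469. ,  49.4]), array([57. , 59.3]), 72.2) 108.0
(array([ 470.3, -323.1]), array([58.2, 55.9]), 59.4) 111.4
(array([ 428.9, -148.3]), array([65.5, 65.1]), 29.5) 21.6
(array([436.9, 209.3]), array([ 42.8, 120.2]), 30.7) 30.9
(array([709.4,  62.1]), array([ 40. , 134.5]), 9.6) 42.2
(array([640.8, 221.3]), array([83.6, 45.7]), 6.9) 95.2
(array([469.3,  51.1]), array([57.7, 59.3]), 54.6) 108.8
(array([ 469. , -320.8]), array([57.4, 54.9]), 59.8) 111.9
(array([ 430.6, -148.1]), array([63.9, 66. ]), 7.9) 21.5
(array([438.3, 209.6]), array([ 42.5, 121.2]), 29.7) 31.7
(array([708.8,  61.8]), array([ 38.8, 136.5]), 10.2) 43.8
```

View pics/side3.png

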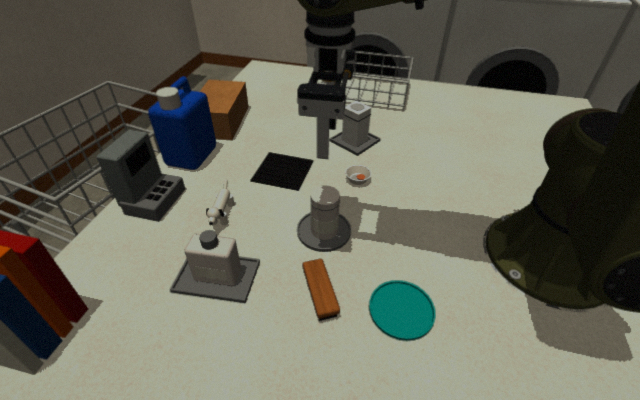

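The picture shows the jar in the round tray (325,215), the flask in line in the oblong tray (215,262) and the tin in the square tray (356,128). The bystanders have not moved and the arm is clear.

```bash
python3 -c "
from cell import manip; print(manip.sign_off())"
```

```text
the job is handed in; nothing more can be done
None
```

The job is handed in at about 28 s: the cameras put the jar, tin and flask upright within about 3 mm of the centres of their own trays, tin and flask sides in line and bystanders unmoved; the hand-in call returned no verdict.

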